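# Zero the bench length gauge

### The arm

A 7-joint arm with a two-finger parallel gripper is mounted at the origin on a cart in front of the work surface, level with it; the furniture and walls round the work are solid. World frame = base frame: x ahead of the robot, y to its left, z up, the work surface at z = 0. Lengths are in m, angles in rad, forces in N, time in s.
With the tool pointing down it reaches from about 0.4 to 0.85 m from the base axis. Payload 4.5 kg.
Tool frame: the origin (TCP) lies between the finger pads; the fingertips stand 17 mm ahead of it and the grasp point (between the pads) lies 2 mm behind it (r.tip_reach is the distance from the TCP to the fingertips, in m); z points along the fingers, y is the line along which they close (so a half turn about z gives the same grasp; the last joint's range is limited). The gripper opens to 85 mm and grips with 20 to 120 N. Pads are 22 mm wide; open, the fingers measure 114 mm over their backs; the gripper's body (76 mm by 85 mm) begins 54 mm behind the grasp point. The pads swing forward as they close: fully open they stand 13 mm farther back than shut.
Start: joints at [1.153, 0.689, -0.195, 1.565, 0.157, 0.902, -0.215], TCP at [0.273, -0.562, 0.248] pointing down, gripper open.
Joint ranges: [-3.01, 3.01], [-0.46, 2.08], [-1.47, 1.51], [0.13, 2.56], [-1, 4.14], [0.04, 2.09], [-2.66, 2.66]. Speed limits (rad/s): [2.57, 2.57, 3.14, 3.14, 3.14, 3.14, 3.14].

### API

Orientations are given as a unit quaternion [x, y, z, w].
In Python, from plant import readout, viewer, workorder, trace, landmark_of, r gives the robot as it stands.
- The arm moves only by the tool drive_tool, never from a script. Its argument "moves" is a list of rows, each an object with "travel": the shift along the tool's x, y, z in cm, a list of three; "yaw": the turn about the tool's z in degrees; "gripper": the finger opening in cm, from 0 to 8.54. A call has 1 to 12 rows; each row shifts and turns the commanded pose from where the row before left it, along the tool's axes as they then stand; what a row does not reach is not made up. A row lasts 1/10 s, in which the tool goes at most 50 mm and 8.59 degrees, less where a joint would pass 70% of its speed; a pose out of reach is approached as far as the arm can. A call with a gripper value outside its range is refused whole. The fingers move at their own pace and stop on an object; the grip force is fixed at half the most. Time passes only in rows, so rows that do not move let the fingers close. It gives the time, the measured TCP pose, the force, the opening and the grip force at its end, in the units of the state.
- readout.read_state(): the state, without advancing time (a new reading comes with each control period).
- viewer.capture(name): name is "scene" or "side" or "wrist"; returns a dict with "pixels" (420x560x3 uint8, red, green, blue), "depth" (420x560 float32, m along the optical axis (not along the pixel's ray), 0 where there is no reading), "mtx" (3x3 intrinsics, pixels), "dist_coeffs" ([k1, k2, p1, p2, k3] as OpenCV has them; the pictures are not rectified), "cam_to_world" (4x4, takes a point from camera to world coordinates). Camera axes: x right, y down, z forward; pixel columns grow to the right and rows downward; lengths in m; the calibration is good to about 2 mm. A picture is of the moment at which its call begins.
- workorder.sign_off(): hands the job in; it is judged then, once.
Trained networks look in the newest picture that a camera, given by its name, has taken for a name from the list of things; names that differ only in an ending like _2 or _b are one class to them, and where a whole thing is asked for, a point or a joint stands for the part that bears it (a point fixed in the world has none). Each returns a list of dicts, best first, with "p" (0 to 1); they miss things now and then, are a little off and sometimes report something else, mostly with a low value. They report only what shows in the picture. A call takes as long as a camera call.
- trace(camera, target): "pixels" (420x560 bool, what is visible of it) and "uv" ([column, row] in pixels, amid what is visible of it).
- landmark_of(camera, target): "uv" ([column, row] in pixels: a listed point, or the origin of a listed thing).
The state is a dict: "time": time; "joint_pos": joint angles; "qvel": joint speeds; "joint_torque": joint torques, N m; "eef_pos": TCP position; "tool_rot": TCP orientation; "wrist_force": force on the tool from outside, world axes, zero at the start; "moment": the same for the moment, N m; "finger_gap": finger opening in m; "finger_force": force on a finger pad.
Only numpy, scipy, OpenCV 4.12 (cv2) and the standard library are available. Lean on these libraries where they do the work, as an engineer would, in place of code of your own. Each camera call takes 0.05 s, during which the arm holds its last target. There are 200 camera calls.

### The job

Zero the length gauge on the bench: with a fingertip press down the release plate in the middle of its slider and, keeping it pressed, push the slider along the rail until its jaw is fully home against the anvil block, the zero stop. Let the plate spring up again so that the brake holds, then press the long zero key on the readout fully down with a fingertip and let it go. Do not press the zero key before the jaw is home, never press the small round key, and leave the loose things lying round the gauge where they are.

Things in the scene. Friction and masses are not known exactly. Their poses are not given: they have to be found in the camera images.
- gauge: Bench length gauge bolted to the bench: foot plate 74 (its x) by 400 mm, steel rail along y, slider on it; at the +y end a steel anvil block (44 wide, y 100 to 120, top 76 mm), then a flat black readout (126 wide, y 130 to 236, top 42 mm) with screen and two keys. End block at -y, 40 high. Origin on the bench under the rail, z up, +y from slider to anvil; yaw within 0.35 rad.
- anvil_face (a point): Centre of the anvil's flat face that the jaw comes to rest on, 60 mm above the bench, at [0, 100, 60] mm in the gauge's frame; the face looks along the gauge's -y.
- slider (a joint): Gap from jaw to anvil, m: 0 = home (hard stop), starts 0.08 to 0.16. Dark block 66 (x) by 80 mm (y), top 44 mm up; on it, from its centre: jaw plate at y +30 to +40 (44 wide, top 74), rib at y -40 to -33 (top 58), release plate between. Brake on: locked but for up to 3 mm of play; plate pressed: slides with 1.5 to 3 N. A fingertip on the plate pushes it along by the jaw's back.
- release_top (a point): Centre of the top of the release plate: black, ribbed, 46 (x) by 52 mm (y), between jaw and rib in the middle of the slider, 52 mm above the bench at rest. The jaw plate's back is 32 mm to +y of it, the rib's face 31 mm to -y. Moves with the slider and with the press; axes as the gauge's.
- release (a joint): How far the release plate is pressed down, m: 0 at rest (toothed brake on), 0.006 fully down. The brake lets go at 0.0022; keep it at 0.003 or more while pushing. Spring force 4.8 N at rest, 7.2 N fully down.
- zero_key_top (a point): Centre of the top of the long zero key: a plain metal key, 32 (gauge x) by 20 mm, in a 4 mm high bezel 38 by 26 mm, key top 52 mm above the bench at rest. It is on the readout at y = 168 mm in the gauge's frame and at x = +32 or -32 mm; the round key has the other place.
- zero_key (a joint): How far the zero key is pressed, m: 0 = up, 0.004 = fully down (counts from 0.003). Spring force 1.4 N at rest, 4.2 N fully down.
- round_key_top (a point): Centre of the top of the small round key, 13 mm across, 52 mm above the bench, 64 mm from the zero key along the gauge's x. Must not be pressed.
- round_key (a joint): How far the round key is pressed, m: 0 = up, 0.004 = fully down. Must stay up.
- bearing: Loose ball bearing 52 mm across, 15 high, lying flat on the robot's side of the rail. Origin at the centre of its underside. Leave it alone.
- bolt: Loose bolt with nut, 70 mm long, 18 high, lying on the robot's side of the gauge. Origin at the centre of its underside. Leave it alone.
- tin: Loose open tin of screws, 68 mm across, 42 high, on the robot's side of the rail towards its -y end. Origin at the centre of its underside. Leave it alone.
- spanner: Loose combination spanner, 175 mm long, 9 high, on the far side of the rail. Origin at the centre of its underside. Leave it alone.
- tape: Loose roll of black tape 55 mm across, 19 high, on the far side near the anvil. Origin at the centre of its underside. Leave it alone.

How it is judged:
By the outcome, as a careful person would: the job done as asked, in the order asked, and still so for the second after the job is handed in, with the robot touching nothing.
It also fails if it takes over 51 s, if anything falls off the work surface, if the arm or the gripper's body presses on something with over 40 N, if the wrist force passes 120 N, or if a joint passes its speed limit or range.

## Working session

There is one attempt and no reset: what is moved stays moved. The work goes in short steps, Python scripts to look and compute and a tool call to move; the robot and the scene stay as the last step left them, time stands still between calls to the robot, and variables do not carry over. Pictures are saved under pics/ and viewed, at most 10 in all, crops included, and the job is handed in when it is done.

Besides the shell and the picture viewer there is one more tool, called after "Emit:" as name(argument=value, ...), one argument or row to a line, values as JSON. drive_tool: Moves the arm, as the interface text tells. Its arguments: {"type":"object","properties":{"moves":{"type":"array"}},"required":["moves"]}

```bash
mkdir -p pics
cat > h.py <<'E'
import numpy as np, cv2
from plant import readout, viewer, workorder, trace, landmark_of, r
def world(im,uv,z=None):
    """pixel -> world, by depth (z None) or by plane height z"""
    p=cv2.undistortPoints(np.array([[uv]],float),np.array(im["mtx"]),np.array(im["dist_coeffs"]))[0,0]
    T=np.array(im["cam_to_world"]);ray=np.array([p[0],p[1],1.])
    if z is None:
        u,v=int(round(uv[0])),int(round(uv[1]))
        d=im["depth"][v-1:v+2,u-1:u+2];d=d[d>0];s=np.median(d) if d.size else np.nan
    else:
        w=T[:3,:3]@ray;s=(z-T[2,3])/w[2]
    return T[:3,:3]@(ray*s)+T[:3,3]
def save(im,n): cv2.imwrite("pics/"+n,np.ascontiguousarray(im["pixels"][:,:,::-1]))
E
python3 - <<'E'
from h import *
np.set_printoptions(precision=4,suppress=True)
H=dict(anvil_face=.06,release_top=.052,zero_key_top=.052,round_key_top=.052,gauge=0,bearing=0,tin=0,bolt=0,tape=0,spanner=0)
for c in("scene","side"):
    im=viewer.capture(c);save(im,c+"1.png")
    for n,z in H.items():
        for d in landmark_of(c,n)[:2]:
            print(c,n,round(d["p"],2),np.round(d["uv"]),world(im,d["uv"],z),world(im,d["uv"]))
s=readout.read_state();print(s["time"],s["eef_pos"],s["tool_rot"],s["wrist_force"],r.tip_reach)
E
```

```text
scene anvil_face 0.65 [249. 256.] [0.5208 0.1116 0.06  ] [0.5119 0.1196 0.0754]
scene release_top 0.84 [304. 204.] [ 0.5317 -0.0545  0.052 ] [ 0.5318 -0.0547  0.0517]
scene zero_key_top 0.74 [242. 298.] [0.4735 0.1768 0.052 ] [0.4731 0.1771 0.0527]
scene round_key_top 0.55 [216. 279.] [0.5329 0.1782 0.052 ] [0.5329 0.1782 0.0519]
scene gauge 0.56 [282. 245.] [0.5254 0.0189 0.    ] [0.5115 0.0349 0.0261]
scene bearing 0.98 [323. 269.] [0.4306 0.0133 0.    ] [ 0.4318  0.0115 -0.003 ]
scene tin 0.72 [347. 235.] [ 0.4446 -0.0826  0.    ] [ 0.4312 -0.0581  0.0324]
scene bolt 0.78 [293. 318.] [ 0.4071  0.1274 -0.    ] [0.4021 0.1336 0.0139]
scene tape 0.61 [208. 245.] [0.6346 0.1131 0.    ] [ 0.6355  0.1125 -0.0013]
scene spanner 0.91 [264. 200.] [ 0.6317 -0.0478  0.    ] [ 0.6288 -0.0448  0.0042]
side anvil_face 0.68 [275. 250.] [0.5185 0.1083 0.06  ] [0.5088 0.1228 0.0727]
side release_top 0.46 [308. 217.] [ 0.5344 -0.0536  0.052 ] [ 0.5176 -0.0219  0.0736]
side zero_key_top 0.47 [277. 276.] [0.4768 0.1624 0.052 ] [0.4767 0.1625 0.0521]
side round_key_top 0.49 [244. 268.] [0.542  0.1781 0.052 ] [0.5423 0.1777 0.0516]
side gauge 0.7 [299. 247.] [ 0.5255 -0.0029  0.    ] [0.5113 0.0225 0.0207]
side bearing 0.87 [334. 263.] [0.4324 0.0069 0.    ] [0.4248 0.025  0.015 ]
side tin 0.85 [347. 240.] [ 0.4481 -0.0893  0.    ] [ 0.4362 -0.0583  0.0223]
side bolt 0.68 [323. 301.] [0.3994 0.1222 0.    ] [ 0.3999  0.1211 -0.0012]
side tape 0.69 [228. 256.] [0.638  0.1138 0.    ] [0.6223 0.1312 0.0175]
side spanner 0.57 [273. 222.] [ 0.6352 -0.057   0.    ] [ 0.6307 -0.0504  0.005 ]
1.1 [ 0.2729 -0.5623  0.2483] [0.9746 0.224  0.     0.0001] [ 0.3715  0.5615 -0.2658] 0.017
```

View pics/scene1.png

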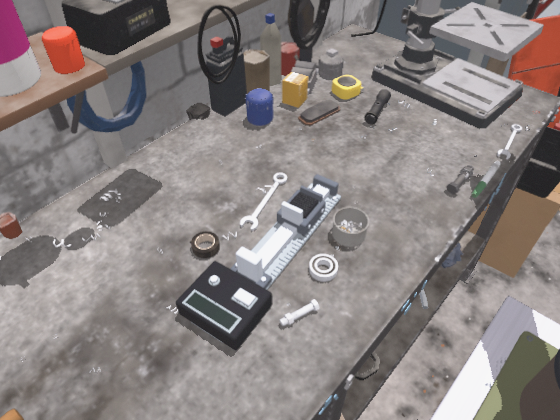

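View pics/side1.png

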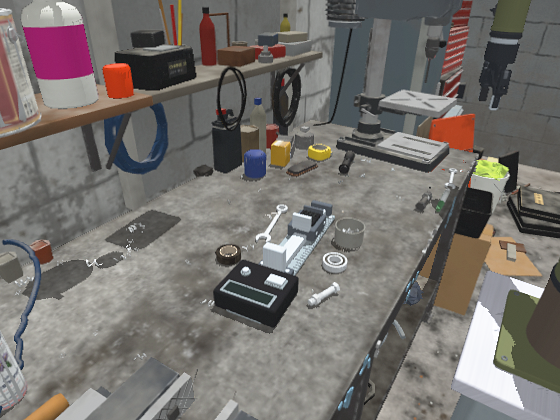

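Emit:
drive_tool(
  moves=[
    {"travel": [0,0,0],"yaw": -8.5,"gripper": 0},
    {"travel": [0,0,0],"yaw": -8.5,"gripper": 0},
    {"travel": [0,0,0],"yaw": -8.5,"gripper": 0},
    {"travel": [0,0,0],"yaw": -8.5,"gripper": 0},
    {"travel": [0,0,0],"yaw": -8.5,"gripper": 0},
    {"travel": [0,0,0],"yaw": -8.5,"gripper": 0},
    {"travel": [0,0,0],"yaw": -8.5,"gripper": 0},
    {"travel": [0,0,0],"yaw": -8.5,"gripper": 0},
    {"travel": [0,0,0],"yaw": 0,"gripper": 0},
  ],
)

```text
time: 2.0
eef_pos: [0.2726, -0.5624, 0.2481]
tool_rot: [0.683, 0.731, 0.0, -0.0]
wrist_force: [-0.5, -0.6, 0.6]
finger_gap: -0.0002
finger_force: 0.0
```

Emit:
drive_tool(
  moves=[
    {"travel": [4,2.4,0],"yaw": 0,"gripper": 0},
    {"travel": [4,2.4,0],"yaw": 0,"gripper": 0},
    {"travel": [4,2.4,0],"yaw": 0,"gripper": 0},
    {"travel": [4,2.4,0],"yaw": 0,"gripper": 0},
    {"travel": [4,2.4,0],"yaw": 0,"gripper": 0},
    {"travel": [4,2.4,0],"yaw": 0,"gripper": 0},
    {"travel": [4,2.4,0],"yaw": 0,"gripper": 0},
    {"travel": [4,2.4,0],"yaw": 0,"gripper": 0},
    {"travel": [4,2.4,0],"yaw": 0,"gripper": 0},
    {"travel": [4,2.4,0],"yaw": 0,"gripper": 0},
    {"travel": [4,2.4,0],"yaw": 0,"gripper": 0},
    {"travel": [4,2.4,0],"yaw": 0,"gripper": 0},
  ],
)

```text
time: 3.2
eef_pos: [0.5285, -0.0622, 0.2485]
tool_rot: [0.684, 0.729, 0.0, 0.0]
wrist_force: [0.2, -0.8, 0.1]
finger_gap: 0.0001
finger_force: 0.0
```

Run:
```python
from h import *
np.set_printoptions(precision=4,suppress=True)
H=dict(anvil_face=.06,release_top=.052,zero_key_top=.052,round_key_top=.052,gauge=0)
im=viewer.capture("wrist");save(im,"w1.png")
for n,z in H.items():
    for d in landmark_of("wrist",n)[:2]:
        print(n,round(d["p"],2),np.round(d["uv"]),world(im,d["uv"],z),world(im,d["uv"]))
s=readout.read_state();print(s["time"],s["eef_pos"],s["tool_rot"],s["wrist_force"])
```

```text
anvil_face 0.61 [282.   5.] [0.5143 0.1072 0.06  ] [0.5144 0.1058 0.0648]
release_top 0.64 [295. 188.] [ 0.5385 -0.0601  0.052 ] [ 0.5385 -0.0601  0.052 ]
zero_key_top 0.23 [176.  10.] [0.4179 0.0991 0.052 ] [0.405  0.1092 0.0125]
gauge 0.85 [290. 122.] [ 0.5292  0.0063 -0.    ] [0.5287 0.0071 0.0273]
3.5 [ 0.527  -0.0655  0.2481] [ 0.684   0.7294 -0.0009  0.0001] [-0.2001 -0.157   0.7119]
```

View pics/w1.png

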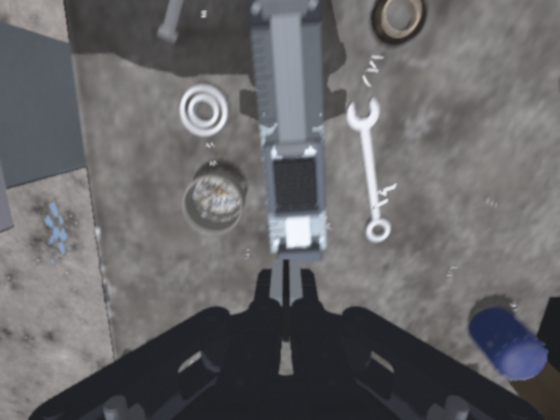

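```bash
cat >> h.py <<'E'
def cloud(im):
    h,w=im["depth"].shape;u,v=np.meshgrid(np.arange(w),np.arange(h))
    p=cv2.undistortPoints(np.stack([u,v],-1).reshape(-1,1,2).astype(float),np.array(im["mtx"]),np.array(im["dist_coeffs"]))[:,0]
    d=im["depth"].ravel();T=np.array(im["cam_to_world"])
    P=np.c_[p*d[:,None],d]@T[:3,:3].T+T[:3,3];P[d==0]=np.nan
    return P
E
python3 - <<'E'
from h import *
np.set_printoptions(precision=4,suppress=True)
for c in("wrist","scene"):
    im=viewer.capture(c);P=cloud(im)
    box=(P[:,0]>.44)&(P[:,0]<.62)&(P[:,1]>-.2)&(P[:,1]<.28)
    def rect(n,m):
        q=(P[m]*1000).astype(np.float32)
        if len(q)<20: return
        # trim speckle: largest component in top-down grid
        g=np.zeros((500,300),np.uint8);i=((q[:,1]+220)).astype(int);j=(q[:,0]-400).astype(int);g[i,j]=1
        g=cv2.morphologyEx(g,cv2.MORPH_CLOSE,np.ones((9,9)))
        k,l,st,_=cv2.connectedComponentsWithStats(g);b=1+np.argmax(st[1:,4]);q=q[l[i,j]==b]
        (x,y),s,a=cv2.minAreaRect(q[:,:2]);print(c,n,len(q),(round(x,1),round(y,1)),np.round(s,1),round(a,1),"z",np.median(q[:,2]))
    rect("slider+",box&(P[:,1]<0.02)&(P[:,2]>.038)&(P[:,2]<.065)&(P[:,0]>.485))
    rect("plate",box&(P[:,1]<0.02)&(P[:,2]>.049)&(P[:,2]<.055)&(P[:,0]>.485))
    rect("jaw",box&(P[:,1]<0.04)&(P[:,2]>.068)&(P[:,2]<.078))
    rect("anvil",box&(P[:,1]>0.04)&(P[:,2]>.068)&(P[:,2]<.078))
    rect("readout",box&(P[:,1]>.1)&(P[:,2]>.037)&(P[:,2]<.055))
    rect("key",box&(P[:,1]>.1)&(P[:,0]<.51)&(P[:,2]>.0485)&(P[:,2]<.056))
    rect("round",box&(P[:,1]>.15)&(P[:,0]>.51)&(P[:,2]>.0485)&(P[:,2]<.056))
E
```

```text
Traceback (most recent call last):
cv2.error: OpenCV(4.12.0) /io/opencv/modules/imgproc/src/convhull.cpp:143: error: (-215:Assertion failed) total >= 0 && (depth == CV_32F || depth == CV_32S) in function 'convexHull'
```

```bash
cat > fit.py <<'E'
from h import *
import sys
np.set_printoptions(precision=4,suppress=True)
for c in sys.argv[1:]:
    im=viewer.capture(c);P=cloud(im)
    box=(P[:,0]>.44)&(P[:,0]<.62)&(P[:,1]>-.2)&(P[:,1]<.28)
    def rect(n,m):
        q=(P[m]*1000).astype(np.float32)
        if len(q)<20: return
        g=np.zeros((500,300),np.uint8);i=((q[:,1]+220)).astype(int);j=(q[:,0]-400).astype(int);g[i,j]=1
        g=cv2.morphologyEx(g,cv2.MORPH_CLOSE,np.ones((9,9)))
        k,l,st,_=cv2.connectedComponentsWithStats(g);b=1+np.argmax(st[1:,4]);q=q[l[i,j]==b]
        (x,y),s,a=cv2.minAreaRect(np.ascontiguousarray(q[:,:2]));print(c,n,len(q),(round(x,1),round(y,1)),np.round(s,1),round(a,1),"z",np.median(q[:,2]))
    rect("slider+",box&(P[:,1]<0.02)&(P[:,2]>.038)&(P[:,2]<.065)&(P[:,0]>.485))
    rect("plate",box&(P[:,1]<0.02)&(P[:,2]>.049)&(P[:,2]<.055)&(P[:,0]>.485))
    rect("jaw",box&(P[:,1]<0.04)&(P[:,2]>.068)&(P[:,2]<.078))
    rect("anvil",box&(P[:,1]>0.04)&(P[:,2]>.068)&(P[:,2]<.078))
    rect("readout",box&(P[:,1]>.1)&(P[:,2]>.037)&(P[:,2]<.055))
    rect("key",box&(P[:,1]>.1)&(P[:,0]<.51)&(P[:,2]>.0485)&(P[:,2]<.056))
    rect("round",box&(P[:,1]>.15)&(P[:,0]>.51)&(P[:,2]>.0485)&(P[:,2]<.056))
E
python3 fit.py wrist scene
```

```text
wrist slider+ 3975 (536.2, -54.3) [66.1 80. ] 7.6 z 50.824554
wrist plate 2042 (536.9, -59.1) [47.5 57.7] 7.8 z 51.650574
wrist jaw 483 (531.4, -19.8) [43.  10.2] 7.6 z 73.32241
wrist readout 296 (514.7, 106.1) [43.6  3.5] 6.5 z 46.26477
wrist key 45 (501.7, 103.7) [15.6  1.4] 4.4 z 52.15493
scene slider+ 1037 (534.9, -50.8) [66.  81.9] 7.0 z 50.240295
scene plate 414 (534.8, -57.9) [49.5 64.3] 10.6 z 51.448303
scene jaw 118 (531.0, -16.1) [43.9 12.4] 9.4 z 72.933716
scene anvil 286 (513.0, 118.9) [45.  21.3] 7.6 z 74.82165
scene readout 4056 (503.7, 191.2) [126.5 106.1] 7.5 z 42.68154
scene key 207 (473.0, 171.3) [35.  20.8] 5.8 z 52.138836
scene round 40 (537.3, 181.0) [12.8 10.4] 4.2 z 51.63138
```

Emit:
drive_tool(
  moves=[
    {"travel": [0,0,0],"yaw": -3.9,"gripper": 0},
    {"travel": [1.2,0.5,3],"yaw": 0,"gripper": 0},
    {"travel": [1.3,0.6,3],"yaw": 0,"gripper": 0},
    {"travel": [0,0,4],"yaw": 0,"gripper": 0},
    {"travel": [0,0,2.8],"yaw": 0,"gripper": 0},
    {"travel": [0,0,0],"yaw": 0,"gripper": 0},
    {"travel": [0,0,0],"yaw": 0,"gripper": 0},
  ],
)

```text
time: 4.35
eef_pos: [0.5352, -0.0384, 0.1207]
tool_rot: [0.658, 0.753, -0.0, -0.0]
wrist_force: [-0.0, -0.3, 0.3]
finger_gap: -0.0001
finger_force: 0.0
```

```bash
python3 fit.py wrist
python3 - <<'E'
from h import *
im=viewer.capture("wrist");save(im,"w2.png")
s=readout.read_state();print(s["time"],s["eef_pos"],s["tool_rot"],s["wrist_force"])
E
```

```text
wrist slider+ 5775 (536.1, -53.8) [66.3 79.6] 7.6 z 50.40454
wrist plate 2580 (536.2, -60.8) [47.5 57.4] 6.7 z 51.736504
wrist jaw 1255 (531.6, -19.8) [43.4 10.7] 7.5 z 73.24703
4.45 [ 0.53635896 -0.03801896  0.12189581] [0.65793448 0.75307364 0.00102733 0.00112136] [-0.3874211  -0.4962883  -0.71430553]
```

View pics/w2.png

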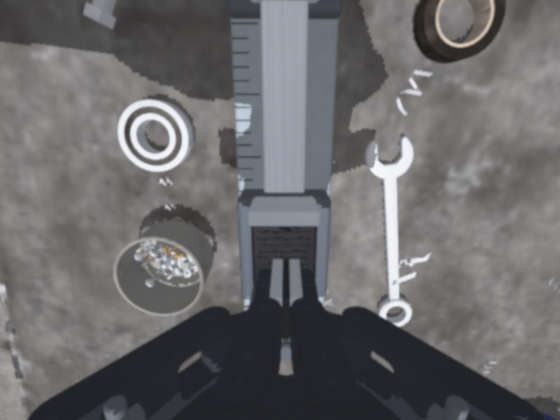

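Emit:
drive_tool(
  moves=[
    {"travel": [0,0,2.5],"yaw": 0,"gripper": 0},
    {"travel": [0,0,2],"yaw": 0,"gripper": 0},
    {"travel": [0,0,0.5],"yaw": 0,"gripper": 0},
    {"travel": [0,0,0.25],"yaw": 0,"gripper": 0},
    {"travel": [0,0,0.25],"yaw": 0,"gripper": 0},
    {"travel": [0,0,0],"yaw": 0,"gripper": 0},
    {"travel": [0,0,0],"yaw": 0,"gripper": 0},
  ],
)

```text
time: 5.15
eef_pos: [0.5356, -0.0378, 0.0668]
tool_rot: [0.658, 0.753, 0.0, 0.001]
wrist_force: [-1.0, 0.9, 5.2]
finger_gap: 0.0
finger_force: 2.6
```

Emit:
drive_tool(
  moves=[
    {"travel": [0,0,0.15],"yaw": 0,"gripper": 0},
    {"travel": [0,0,0.15],"yaw": 0,"gripper": 0},
    {"travel": [0,0,0],"yaw": 0,"gripper": 0},
    {"travel": [0,0,0],"yaw": 0,"gripper": 0},
  ],
)

```text
time: 5.55
eef_pos: [0.5356, -0.0378, 0.0639]
tool_rot: [0.658, 0.753, 0.0, 0.001]
wrist_force: [-2.2, 0.3, 5.9]
finger_gap: -0.0
finger_force: 3.2
```

Emit:
drive_tool(
  moves=[
    {"travel": [0.5,0,0],"yaw": 0,"gripper": 0},
    {"travel": [0.5,0,0],"yaw": 0,"gripper": 0},
    {"travel": [0.5,0,0],"yaw": 0,"gripper": 0},
    {"travel": [0.5,0,0],"yaw": 0,"gripper": 0},
    {"travel": [0.5,0,0],"yaw": 0,"gripper": 0},
    {"travel": [0.5,0,0],"yaw": 0,"gripper": 0},
    {"travel": [0,0,0],"yaw": 0,"gripper": 0},
  ],
)

```text
time: 6.25
eef_pos: [0.5316, -0.0075, 0.0639]
tool_rot: [0.657, 0.754, 0.001, 0.001]
wrist_force: [-2.2, 1.1, 6.6]
finger_gap: -0.0003
finger_force: 3.2
```

```bash
python3 fit.py wrist scene
```

```text
wrist slider+ 5346 (530.4, -10.7) [66.8 54.6] 6.8 z 44.1016
wrist plate 407 (526.8, 15.2) [42.8  1.6] 7.3 z 52.133533
wrist jaw 3261 (528.0, 6.4) [44.2 19.3] 7.3 z 73.261444
wrist anvil 735 (515.0, 105.6) [42.4  1.9] 7.8 z 70.87918
wrist readout 1244 (514.8, 105.5) [42.4  1.7] 7.2 z 46.953674
wrist key 228 (501.8, 103.7) [16.4  1.3] 4.6 z 52.263786
scene slider+ 592 (530.8, -19.9) [65.9 79.9] 6.7 z 44.700188
scene plate 40 (521.8, 17.2) [35.5  6.9] 15.6 z 51.83239
scene jaw 181 (528.7, 11.2) [42.3 31.9] 30.0 z 72.736855
scene anvil 289 (512.7, 119.0) [43.3 21.2] 8.3 z 74.79503
scene readout 4224 (506.2, 176.6) [127.  135.6] 7.5 z 42.706078
scene key 205 (474.2, 172.8) [31.7 20.4] 10.8 z 52.163525
scene round 41 (536.6, 180.6) [11.5 13.6] 86.0 z 51.499096
```

Emit:
drive_tool(
  moves=[
    {"travel": [0.8,0,0],"yaw": 0,"gripper": 0},
    {"travel": [0.8,0,0],"yaw": 0,"gripper": 0},
    {"travel": [0.8,0,0],"yaw": 0,"gripper": 0},
    {"travel": [0.8,0,0],"yaw": 0,"gripper": 0},
    {"travel": [0.8,0,0],"yaw": 0,"gripper": 0},
    {"travel": [0.8,0,0],"yaw": 0,"gripper": 0},
    {"travel": [0.8,0,0],"yaw": 0,"gripper": 0},
    {"travel": [0.8,0,0],"yaw": 0,"gripper": 0},
    {"travel": [0.8,0,0],"yaw": 0,"gripper": 0},
    {"travel": [0.8,0,0],"yaw": 0,"gripper": 0},
    {"travel": [0,0,0],"yaw": 0,"gripper": 0},
  ],
)

```text
time: 7.45
eef_pos: [0.5209, 0.0729, 0.064]
tool_rot: [0.657, 0.754, 0.001, 0.0]
wrist_force: [-2.8, 1.0, 5.7]
finger_gap: -0.0004
finger_force: 3.2
```

Emit:
drive_tool(
  moves=[
    {"travel": [0.4,0,0],"yaw": 0,"gripper": 0},
    {"travel": [0.4,0,0],"yaw": 0,"gripper": 0},
    {"travel": [0.2,0,0],"yaw": 0,"gripper": 0},
    {"travel": [0,0,0],"yaw": 0,"gripper": 0},
    {"travel": [0,0,0],"yaw": 0,"gripper": 0},
  ],
)

```text
time: 7.95
eef_pos: [0.5198, 0.0815, 0.064]
tool_rot: [0.657, 0.753, 0.001, 0.001]
wrist_force: [-1.7, -0.4, 6.4]
finger_gap: -0.0003
finger_force: 3.2
```

Run:
```python
from h import *
im=viewer.capture("scene");c=im["pixels"][170:350,170:370,::-1]
cv2.imwrite("pics/s3.png",cv2.resize(c,None,fx=3.3,fy=3.3,interpolation=cv2.INTER_CUBIC))
im=viewer.capture("wrist")
s=readout.read_state();print(s["time"],s["eef_pos"],s["tool_rot"],s["wrist_force"])
P=cloud(im);g=np.array([-.1323,.9912]);m=(abs((P[:,:2]-[.515,.1056])@[.9912,.1323])<.018)&(P[:,2]>.066)&(P[:,2]<.08)
t=(P[m][:,:2]-[.515,.1056])@g;print(np.histogram(t,np.arange(-.07,.03,.002)))
```

```text
8.05 [0.51978849 0.08145779 0.06392136] [0.65753772 0.75342061 0.00096743 0.00077906] [-1.53011473 -0.61834125  6.66811039]
(array([  0,   0,   0,   0,   0,   0,   0,   0,   0,   0,   0,   0,   0,
         0,   0,   0,   0,   0,   0,   0,   0,   0,   0,   0,   0, 459,
         4, 519,   0,  78, 340, 363, 352, 438, 381, 164, 367, 399, 405,
       426, 423, 420, 438, 484, 843, 151,   0,   0,   0]), array([-7.00000000e-02, -6.80000000e-02, -6.60000000e-02, -6.40000000e-02,
       -6.20000000e-02, -6.00000000e-02, -5.80000000e-02, -5.60000000e-02,
       -5.40000000e-02, -5.20000000e-02, -5.00000000e-02, -4.80000000e-02,
       -4.60000000e-02, -4.40000000e-02, -4.20000000e-02, -4.00000000e-02,
       -3.80000000e-02, -3.60000000e-02, -3.40000000e-02, -3.20000000e-02,
       -3.00000000e-02, -2.80000000e-02, -2.60000000e-02, -2.40000000e-02,
       -2.20000000e-02, -2.00000000e-02, -1.80000000e-02, -1.60000000e-02,
       -1.40000000e-02, -1.20000000e-02, -1.00000000e-02, -8.00000000e-03,
       -6.00000000e-03, -4.00000000e-03, -2.00000000e-03,  5.55111512e-17,
        2.00000000e-03,  4.00000000e-03,  6.00000000e-03,  8.00000000e-03,
        1.00000000e-02,  1.20000000e-02,  1.40000000e-02,  1.60000000e-02,
        1.80000000e-02,  2.00000000e-02,  2.20000000e-02,  2.40000000e-02,
        2.60000000e-02,  2.80000000e-02]))
```

View pics/s3.png

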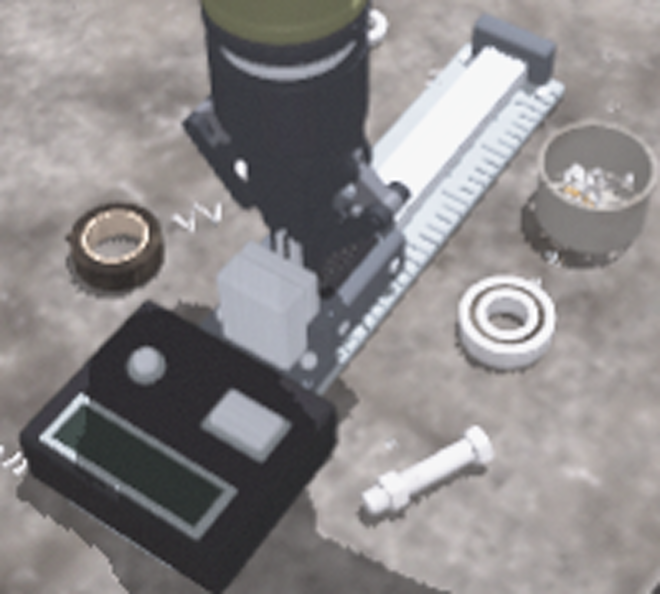

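Emit:
drive_tool(
  moves=[
    {"travel": [0.3,0,0],"yaw": 0,"gripper": 0},
    {"travel": [0.2,0,0],"yaw": 0,"gripper": 0},
    {"travel": [0,0,0],"yaw": 0,"gripper": 0},
    {"travel": [0,0,0],"yaw": 0,"gripper": 0},
  ],
)

```text
time: 8.45
eef_pos: [0.5195, 0.0845, 0.064]
tool_rot: [0.658, 0.753, 0.0, 0.002]
wrist_force: [-0.1, -3.0, 6.4]
finger_gap: -0.0002
finger_force: 3.2
```

Emit:
drive_tool(
  moves=[
    {"travel": [0.3,0,0],"yaw": 0,"gripper": 0},
    {"travel": [0.3,0,0],"yaw": 0,"gripper": 0},
    {"travel": [0,0,0],"yaw": 0,"gripper": 0},
    {"travel": [0,0,0],"yaw": 0,"gripper": 0},
  ],
)

```text
time: 8.85
eef_pos: [0.5192, 0.0864, 0.064]
tool_rot: [0.659, 0.752, -0.002, 0.004]
wrist_force: [1.1, -10.6, 6.5]
finger_gap: -0.0
finger_force: 9.0
```

Emit:
drive_tool(
  moves=[
    {"travel": [0.3,0,0],"yaw": 0,"gripper": 0},
    {"travel": [0,0,0],"yaw": 0,"gripper": 0},
  ],
)

```text
time: 9.05
eef_pos: [0.5192, 0.0865, 0.064]
tool_rot: [0.66, 0.751, -0.004, 0.005]
wrist_force: [2.2, -15.4, 8.0]
finger_gap: 0.0004
finger_force: 12.4
```

Run:
```python
from h import *
im=viewer.capture("wrist");save(im,"w4.png")
P=cloud(im);g=np.array([-.1323,.9912]);m=(abs((P[:,:2]-[.515,.1056])@[.9912,.1323])<.018)&(P[:,2]>.066)&(P[:,2]<.08)
t=(P[m][:,:2]-[.515,.1056])@g;t=t[t>-.014];print(t.min(),t.max(),np.diff(np.unique(np.round(t,4))).max(),np.histogram(t,np.arange(-.014,.024,.001))[0])
s=readout.read_state();print(s["time"],s["eef_pos"],s["wrist_force"])
```

```text
-0.013997904652231816 0.020434924839868022 0.002100000000000001 [337   6   0  66 273 148 165 170 168 175 180 179 234 153  46 138 162 194
 183 197 199 208 183 199 207 201 215 206 205 215 217 252 262 624 168   0
   0]
9.1 [0.51919092 0.08645035 0.06398869] [  3.88958788 -14.6885171    7.09568442]
```

View pics/w4.png

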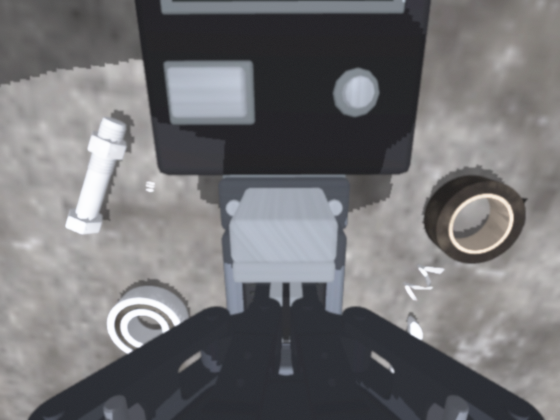

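Emit:
drive_tool(
  moves=[
    {"travel": [-0.5,0,0],"yaw": 0,"gripper": 0},
    {"travel": [0,0,0],"yaw": 0,"gripper": 0},
    {"travel": [0,0,-0.3],"yaw": 0,"gripper": 0},
    {"travel": [0,0,-0.3],"yaw": 0,"gripper": 0},
    {"travel": [0,0,-0.3],"yaw": 0,"gripper": 0},
    {"travel": [-0.4,0,-0.3],"yaw": 0,"gripper": 0},
    {"travel": [0,0,-3],"yaw": 0,"gripper": 0},
    {"travel": [0,0,-3],"yaw": 0,"gripper": 0},
    {"travel": [0,0,0],"yaw": 0,"gripper": 0},
    {"travel": [0,0,0],"yaw": 0,"gripper": 0},
  ],
)

```text
time: 10.1
eef_pos: [0.5191, 0.0866, 0.1355]
tool_rot: [0.657, 0.753, 0.001, 0.001]
wrist_force: [0.2, -0.7, 0.5]
finger_gap: -0.0
finger_force: 0.0
```

```bash
cat > k.py <<'E'
from h import *
im=viewer.capture("wrist")
np.set_printoptions(precision=4,suppress=True)
P=cloud(im);g=np.array([-.1323,.9912]);l=(P[:,:2]-[.515,.1056])@[.9912,.1323];a=(P[:,:2]-[.515,.1056])@g
for n,c,(z0,z1) in(("key",(-.032,.068),(.0485,.056)),("round",(.032,.068),(.0485,.056)),("jaw+anvil",(0,.005),(.066,.08))):
    m=(abs(l-c[0])<.03)&(abs(a-c[1])<.022)&(P[:,2]>z0)&(P[:,2]<z1)
    if m.sum()>10: print(n,m.sum(),cv2.minAreaRect((P[m][:,:2]*1000).astype(np.float32)),np.median(P[m][:,2]),a[m].min(),a[m].max())
s=readout.read_state();print(s["time"],s["eef_pos"],s["tool_rot"],s["wrist_force"])
for n in("zero_key_top","round_key_top","release_top"):
    for d in landmark_of("wrist",n)[:1]: print(n,d["p"],world(im,d["uv"],.052))
E
python3 k.py; python3 fit.py scene
```

```text
key 1608 ((474.228271484375, 168.85739135742188), (32.172630310058594, 19.503538131713867), 7.8413262367248535) 0.05140030289240785 0.058336729967828384 0.07789933286249334
round 326 ((537.5116577148438, 176.9751434326172), (12.23906421661377, 12.212337493896484), 11.293316841125488) 0.05131497978248521 0.06168482905748268 0.07385492041604194
jaw+anvil 3147 ((514.345947265625, 110.93199920654297), (43.78561019897461, 29.917938232421875), 7.200165271759033) 0.07481493957143395 -0.009670480283653925 0.020249147479905426
10.15 [0.5184 0.0863 0.1346] [0.6574 0.7535 0.0005 0.0002] [ 0.0263 -0.2543  0.4778]
zero_key_top 0.55 [0.4744 0.1669 0.052 ]
round_key_top 0.76 [0.5384 0.1779 0.052 ]
release_top 0.89 [0.5234 0.0613 0.052 ]
scene slider+ 92 (547.7, -146.0) [51.7 15.8] 6.9 z 39.18859
scene anvil 395 (513.4, 114.1) [43.3 31.2] 8.4 z 74.39632
scene readout 4065 (503.8, 191.3) [125.9 105.3] 7.6 z 42.646694
scene key 205 (474.4, 172.5) [34.  22.1] 9.7 z 52.225426
scene round 39 (537.6, 180.5) [12.2 10.3] 19.7 z 51.11676
```

Emit:
drive_tool(
  moves=[
    {"travel": [3,-1.1,0],"yaw": 0,"gripper": 0},
    {"travel": [3,-1.1,0],"yaw": 0,"gripper": 0},
    {"travel": [2.8,-1.1,0],"yaw": 0,"gripper": 0},
    {"travel": [0,0,2],"yaw": 0,"gripper": 0},
    {"travel": [0,0,2],"yaw": 0,"gripper": 0},
    {"travel": [0,0,1.5],"yaw": 0,"gripper": 0},
    {"travel": [0,0,0],"yaw": 0,"gripper": 0},
    {"travel": [0,0,0],"yaw": 0,"gripper": 0},
  ],
)

```text
time: 11.15
eef_pos: [0.4734, 0.169, 0.079]
tool_rot: [0.657, 0.754, -0.001, -0.0]
wrist_force: [0.3, 0.5, 0.3]
finger_gap: -0.0001
finger_force: 0.0
```

Emit:
drive_tool(
  moves=[
    {"travel": [0,0,0.6],"yaw": 0,"gripper": 0},
    {"travel": [0,0,0.3],"yaw": 0,"gripper": 0},
    {"travel": [0,0,0.2],"yaw": 0,"gripper": 0},
    {"travel": [0,0,0.2],"yaw": 0,"gripper": 0},
    {"travel": [0,0,0.2],"yaw": 0,"gripper": 0},
    {"travel": [0,0,0],"yaw": 0,"gripper": 0},
    {"travel": [0,0,0],"yaw": 0,"gripper": 0},
  ],
)

```text
time: 11.85
eef_pos: [0.4739, 0.1689, 0.065]
tool_rot: [0.657, 0.753, 0.0, 0.0]
wrist_force: [-1.2, -1.0, 9.3]
finger_gap: 0.0001
finger_force: 4.4
```

Emit:
drive_tool(
  moves=[
    {"travel": [0,0,0.1],"yaw": 0,"gripper": 0},
    {"travel": [0,0,0],"yaw": 0,"gripper": 0},
    {"travel": [0,0,0],"yaw": 0,"gripper": 0},
  ],
)

```text
time: 12.15
eef_pos: [0.4739, 0.1689, 0.0648]
tool_rot: [0.657, 0.753, 0.001, 0.001]
wrist_force: [-2.0, -2.0, 18.6]
finger_gap: 0.0001
finger_force: 9.0
```

Emit:
drive_tool(
  moves=[
    {"travel": [0,0,-0.5],"yaw": 0,"gripper": 0},
    {"travel": [0,0,-1],"yaw": 0,"gripper": 0},
    {"travel": [0,0,-3],"yaw": 0,"gripper": 0},
    {"travel": [0,0,-4],"yaw": 0,"gripper": 0},
    {"travel": [-2,0,-4],"yaw": 0,"gripper": 0},
    {"travel": [-4,0,0],"yaw": 0,"gripper": 0},
    {"travel": [-4,0,0],"yaw": 0,"gripper": 0},
    {"travel": [0,0,0],"yaw": 0,"gripper": 0},
    {"travel": [0,0,0],"yaw": 0,"gripper": 0},
  ],
)

```text
time: 13.05
eef_pos: [0.4872, 0.0686, 0.1885]
tool_rot: [0.659, 0.753, -0.0, 0.0]
wrist_force: [0.5, -0.0, -0.4]
finger_gap: 0.0
finger_force: 0.0
```

```bash
python3 k.py
python3 - <<'E'
from h import *
im=viewer.capture("wrist");save(im,"w5.png")
E
```

```text
key 1075 ((474.3570861816406, 168.695068359375), (32.05492401123047, 19.42310905456543), 7.608791351318359) 0.051367677342257057 0.05820464348684374 0.07762765837626517
round 206 ((537.5901489257812, 176.79579162597656), (12.325263977050781, 11.158559799194336), 9.183971405029297) 0.051531013779086365 0.06200068992981571 0.07324029052490123
jaw+anvil 2094 ((514.4234619140625, 110.98363494873047), (43.89411544799805, 29.856014251708984), 8.251726150512695) 0.07480987751727153 -0.009760071099648248 0.020133230655568334
13.1 [0.4871 0.0702 0.1885] [ 0.6576  0.7534  0.0003 -0.0002] [-0.1918  0.2017 -0.3777]
zero_key_top 0.6 [0.4737 0.1672 0.052 ]
round_key_top 0.79 [0.5381 0.1785 0.052 ]
release_top 0.72 [0.5224 0.061  0.052 ]
```

View pics/w5.png

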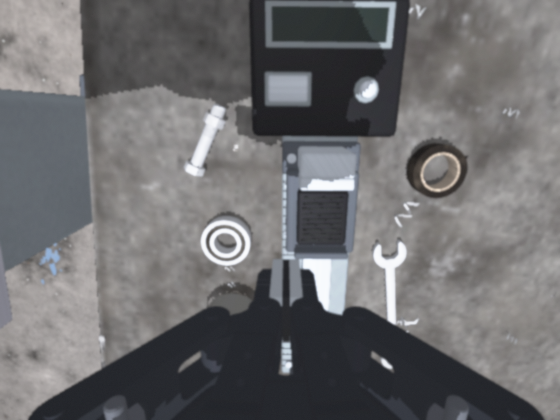

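The picture shows the jaw flush against the anvil at (325,175), both keys up at (288,90) and (367,90), and the loose things where they were.

```bash
python3 -c "
from plant import workorder
print(workorder.sign_off())"
```

```text
the job is handed in; nothing more can be done
None
```

The job is handed in: the jaw is fully home against the anvil, the plate was released so the brake could hold, and the zero key was pressed to its stop and let go. The round key was not pressed and the loose things were not touched; about 13 s of the 51 s were used.

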